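# Pin the processor cooler down, corner by corner

## Robot

A 6-joint arm with a two-finger parallel gripper is mounted at the origin on a cart in front of the work surface, level with it; the furniture and walls round the work are solid. World frame = base frame: x ahead of the robot, y to its left, z up, the work surface at z = 0. Lengths are in mm, angles in rad, forces in N, time in s.
With the tool pointing down it reaches from about 275 to 1000 mm from the base axis. Payload 8.4 kg.
Tool frame: the origin (TCP) lies midway between the tips of the shut fingers; the grasp point (between the pads) lies 19 mm behind it (r.grip_point_offset is the distance from the TCP to the grasp point, in mm); z points along the fingers, x is the direction in which the jaws open and shut, and the axes are right-handed (so a half turn about z gives the same grasp; the last joint's range is limited). The gripper opens to 85 mm and grips with 20 to 120 N. Pads are 22 mm wide; open, the fingers measure 114 mm over their backs; the gripper's body (76 mm by 85 mm) begins 54 mm behind the grasp point. The pads swing forward as they close: fully open they stand 13 mm farther back than shut.
Start: joints at [-1.285, 0.353, 1.633, -0, 1.155, -0.002], TCP at [177.401, -599.297, 231.281] pointing down, gripper open.
Joint ranges: [-2.63, 2.63], [-0.92, 2.1], [0.06, 2.66], [-1.3, 4.44], [0, 2.69], [-3.02, 3.02]. Speed limits (rad/s): [2.22, 2.22, 2.79, 3.14, 3.14, 3.14].

## Interface

Orientations are given as [roll, pitch, yaw] about the fixed x, y, z axes, in that order (R = Rz(yaw) Ry(pitch) Rx(roll)).
In Python, from rig import monitor, vision, sign_off, r gives the robot as it stands.
- The arm moves only by the shell command python3 -m inch 'ROWS' [FORCE]. ROWS is JSON, a list of rows, each an object with "dp": the shift along the tool's x, y, z in mm, a list of three; "angular": the turn, a rotation vector about the tool's x, y, z in rad, a list of three; "fingers": the closure in counts, from 0 (fully open) to 255 (shut). A call has 1 to 12 rows; each row is the pose to reach, as a shift and turn from the pose commanded when the call began, along the tool's axes at that moment; what a row does not reach only later rows make up. A row lasts 1/12 s, in which the tool goes at most 41.7 mm and 7.16 degrees, less where a joint would pass 70% of its speed; a pose out of reach is approached as far as the arm can. A call with a gripper value outside its range is refused whole. The fingers move at their own pace and stop on an object; FORCE is the grip in N (left out, the last holds). Time passes only in rows, so rows that repeat a pose let the fingers close. It gives the time, the measured TCP pose, the force and the opening at its end, in the units of the state.
- monitor.sense(): the state, without advancing time (a new reading comes with each control period).
- vision.grab_frame(name): name is "scene" or "top" or "wrist"; returns (picture, depth): 480x640x3 uint8, blue, green, red; 480x640 float32, mm along the optical axis (not along the pixel's ray), 0 where there is no reading.
- vision.camera_params(name): a dict with "fx", "fy", "cx", "cy" (pixels), "R" (3x3) and "t" (3): a world point X has camera coordinates R X + t. Camera axes: x right, y down, z forward; pixel columns grow to the right and rows downward; lengths in mm; the calibration is good to about 2 mm. A picture is of the moment at which its call begins: read the wrist's pose just before it. camera_params takes no time and is no camera call; for the wrist camera it gives the pose at the moment of the call.
- sign_off(): hands the job in, once; it reports no verdict.
The state is a dict: "clock": time; "qpos": joint angles; "qvel": joint speeds; "joint_efforts": joint torques, N m; "eef_pos": TCP position; "tcp_rot": TCP orientation; "contact_force": force on the tool from outside, world axes, zero at the start; "wrist_torque": the same for the moment, N m; "opening": opening from 0.0 (shut) to 1.0 (fully open).
Only numpy, scipy, OpenCV 4.12 (cv2) and the standard library are available. Lean on these libraries where they do the work, as an engineer would, in place of code of your own. Each camera call takes 0.05 s, during which the arm holds its last target.

## Task

The finned cooler is standing on the mainboard with its four round push-pins still up. With closed fingertips press each pin lightly straight down until it is fully home, working crosswise so that the cooler goes down level: first the pin at the coin cell, then the one diagonally opposite it, then the pin at the long power connector, and last the one diagonally opposite that. Only press: do not lift or shove the board, do not lean hard on it, leave the things around it alone, and finish clear of everything.

Things in the scene. Friction and masses are not known exactly. Their poses are not given: they have to be found in the camera images.
- mainboard: dark square computer mainboard, 170 x 170 mm, 0.5 to 1 kg, lying loose and level on 8 mm stand-offs. Origin: centre of the board at worktop height; z up; turned any way round. Steel port cans stand along its +x edge, two long black memory slots along -y, one shorter slot along +y. The board's top is 10 mm up; except for the pins nothing on it is higher than the cooler.
- cooler_top (a point): centre of the top of the cooler, 32 mm above the worktop, in the middle of the board: a low aluminium block of upright fins, 92 x 92 mm, fixed to the board, with notched corners. One black push-pin stands in each notch, 37.5 mm from the centre along x and along y of the board; its top is 46 mm above the worktop when up, 38 mm when home.
- coin_cell (a point): centre of the top of the round steel coin cell, 20 mm across, 15 mm above the worktop, 60 mm from the board's centre along -x and along +y
- power_connector (a point): centre of the top of the pale power connector, 52 x 10 mm, two rows of holes, 22 mm above the worktop, at the -x edge of the board, nearer the -y end
- pin_cell_top (a point): centre of the top face of the pin in the coin cell's corner (-x, +y of the board); moves with the cap. The four pins are alike: black round cap, 14 mm across, 9 mm tall. A pin slides down 8 mm against 3 N and stays where it is left. Its cap is sprung, 5 N per mm: it gives about 1 mm on the way and up to 4 mm once home, then rises to 38 mm on release. Over 35 N is too hard.
- pin_cell_opposite_top (a point): centre of the top face of the pin diagonally opposite the coin cell (+x, -y), between the ports and the memory slots
- pin_power_top (a point): centre of the top face of the pin next to the long power connector (-x, -y)
- pin_power_opposite_top (a point): centre of the top face of the pin diagonally opposite the power connector (+x, +y), between the ports and the shorter slot
- pin_cell (a joint): how far the pin at the coin cell is pressed, m, the give of its cap not counted: 0 fully up, 0.008 home on its stop. The pins begin between 0 and 0.001.
- pin_cell_opposite (a joint): the same for the pin diagonally opposite the coin cell
- pin_power (a joint): the same for the pin at the power connector
- pin_power_opposite (a joint): the same for the pin diagonally opposite the power connector
- paste_syringe: bystander: small yellow-green syringe lying on the worktop left of the board, 100 mm long, 14 mm thick; leave it alone
- alcohol_pump: bystander: white pump jar, 58 x 58 x 78 mm, standing to the left; origin at the centre of its underside; leave it alone
- parts_dish: bystander: round steel dish of screws, 67 mm across, 16 mm high, to the left; origin at the centre of its underside; leave it alone

How it is judged (in metres and radians):
On the way, in this order (a step that is already met when the one before it is completed fails the run):
1. the pin at the coin cell is home while the other three are still up (value of joint pin_cell above 0.006 m and value of joint each of pin_cell_opposite, pin_power, pin_power_opposite below 0.003 m), for 0.1 s.
2. then the pin diagonally opposite is home while the other pair is still up (value of joint pin_cell_opposite above 0.006 m and value of joint each of pin_power, pin_power_opposite below 0.003 m), for 0.1 s.
3. then the pin at the power connector is home while the last is still up (value of joint pin_power above 0.006 m and value of joint pin_power_opposite below 0.003 m), for 0.1 s.
4. then the last pin is home (value of joint pin_power_opposite above 0.006 m), for 0.1 s.
At the end, for the whole second after the job is handed in: all four pins are home (pressed at least 6 of 8 mm) and the board lies level and at rest within 20 mm of where it was (value of joint each of pin_cell, pin_cell_opposite, pin_power, pin_power_opposite above 0.006 m and distance of mainboard from where it was at the start of the episode below 0.02 m and angle between mainboard's own z axis and vertical below 0.03 rad and linear speed of mainboard below 0.01 m/s); the robot touches nothing.
It fails at once if the board is lifted off the worktop (height (world z) of mainboard above 0.008 m or angle between mainboard's own z axis and vertical above 0.08 rad).
It fails at once if the board is shoved more than 20 mm (distance of mainboard from where it was at the start of the episode above 0.02 m).
It fails at once if the robot leans on the board or a pin with more than 35 N (contact force between any of the fingers, the arm and mainboard above 35 N).
It fails at once if the syringe, the pump jar or the dish is displaced (distance of any of paste_syringe, alcohol_pump, parts_dish from where it was at the start of the episode above 0.02 m).
It also fails if it takes over 50 s, if anything falls off the work surface, if the arm or the gripper's body presses on something with over 40 N, if the wrist force passes 120 N, or if a joint passes its speed limit or range.

## Working session

There is one attempt and no reset: what is moved stays moved. The work goes in short steps, Python scripts to look and compute and a shell command to move; the robot and the scene stay as the last step left them, time stands still between calls to the robot, and variables do not carry over. Pictures are saved under pics/ and viewed, and the job is handed in when it is done.

```bash
mkdir -p pics; ls; python3 - <<'E'
from rig import monitor, vision, sign_off, r
import cv2
print(monitor.sense())
for n in ["scene","top"]:
    p,d=vision.grab_frame(n); cv2.imwrite(f"pics/{n}0.png",p); 
    c=vision.camera_params(n); print(n,c)
E
```

```text
pics
{'clock': 0.0, 'qpos': array([-1.28539043e+00,  3.53655083e-01,  1.63413662e+00,  6.18463564e-06,
        1.15517252e+00, -2.38297092e-03]), 'qvel': array([ 0.00224801,  0.00120741, -0.00054871, -0.00112821,  0.00170663,
        0.00119665]), 'joint_efforts': array([ 1.94766704e-03, -6.05245042e+01, -3.42069197e+01,  2.04882363e-04,
        9.05363326e-03, -3.13500394e-06]), 'eef_pos': array([ 177.27555779, -598.84283129,  230.55627684]), 'tcp_rot': array([-3.14158373e+00,  1.37155167e-03, -1.28300996e+00]), 'contact_force': array([0.8134343 , 0.45522607, 0.14330897]), 'wrist_torque': array([0.00813973, 0.00015876, 0.00385486]), 'opening': 1.00159541802342}
scene {'fx': 498.3975031927265, 'fy': 498.3975031927265, 'cx': 322.240450396951, 'cy': 237.50795674713694, 'R': array([[-0.89339367, -0.44925677, -0.00401207],
       [-0.28229447,  0.56827418, -0.77289992],
       [ 0.34951048, -0.68937131, -0.63451526]]), 't': array([457.02134066, 203.95149843, 814.78288484])}
top {'fx': 597.0701045358991, 'fy': 597.0701045358991, 'cx': 318.1378208036266, 'cy': 225.07274289036854, 'R': array([[ 3.05100614e-03, -9.99995345e-01, -3.10935396e-05],
       [-9.91650193e-01, -3.02153627e-03, -1.28921543e-01],
       [ 1.28920849e-01,  4.24174334e-04, -9.91654796e-01]]), 't': array([5.99143787e-01, 4.87802183e+02, 1.01613956e+03])}
```

View pics/top0.png

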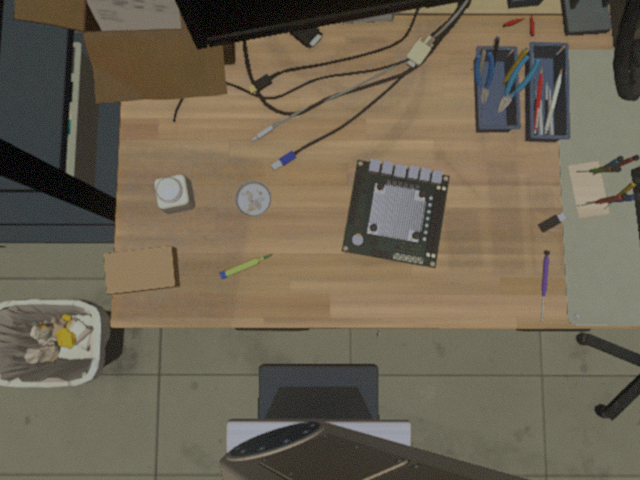

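View pics/scene0.png

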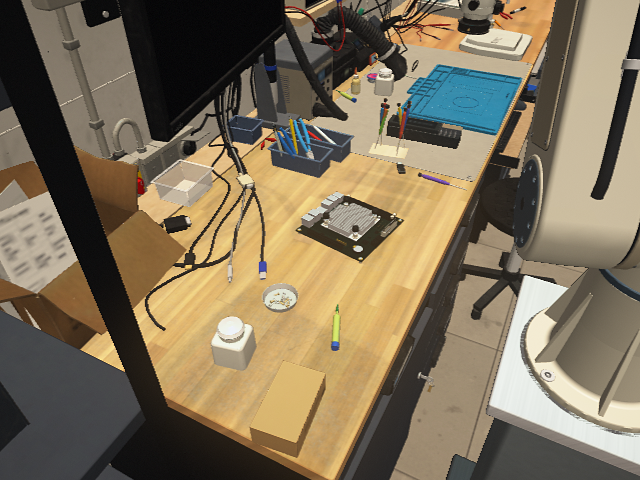

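```bash
cat > h.py <<'E'
import numpy as np, cv2
def cast(c,u,v,z):
    R=np.array(c['R']);t=np.array(c['t'])
    o=-R.T@t; d=R.T@np.array([(u-c['cx'])/c['fx'],(v-c['cy'])/c['fy'],1.])
    return o+d*(z-o[2])/d[2]
def proj(c,X):
    p=np.array(c['R'])@np.array(X)+np.array(c['t']); return np.array([c['fx']*p[0]/p[2]+c['cx'],c['fy']*p[1]/p[2]+c['cy']])
E
python3 - <<'E'
from rig import vision
from h import *
p=cv2.imread("pics/top0.png"); c=vision.camera_params("top")
cr=p[145:280,330:465]; cv2.imwrite("pics/crop0.png",cv2.resize(cr,None,fx=4.4,fy=4.4,interpolation=cv2.INTER_CUBIC))
hsv=cv2.cvtColor(p,cv2.COLOR_BGR2HSV)
m=(((hsv[...,2]<75)|(hsv[...,1]<40))*255).astype(np.uint8); mm=np.zeros_like(m); mm[145:280,330:465]=m[145:280,330:465]
mm=cv2.morphologyEx(mm,cv2.MORPH_OPEN,np.ones((3,3)))
cs,_=cv2.findContours(mm,cv2.RETR_EXTERNAL,cv2.CHAIN_APPROX_NONE); k=max(cs,key=cv2.contourArea)
w=np.array([cast(c,u,v,10)[:2] for u,v in k[:,0]],np.float32)
print(cv2.minAreaRect(w))
print(cv2.boxPoints(cv2.minAreaRect(w)))
print("cell~",cast(c,358,240,15), "pw",cast(c,408,259,22))
E
```

```text
((517.2857666015625, -137.66195678710938), (167.2004852294922, 175.527099609375), 80.09900665283203)
[[ 416.4546   -204.92648 ]
 [ 589.36743  -235.1077  ]
 [ 618.11694   -70.39743 ]
 [ 445.2041    -40.216217]]
cell~ [463.42037992 -68.82193671  15.        ] pw [ 429.38064671 -156.06449047   22.        ]
```

View pics/crop0.png

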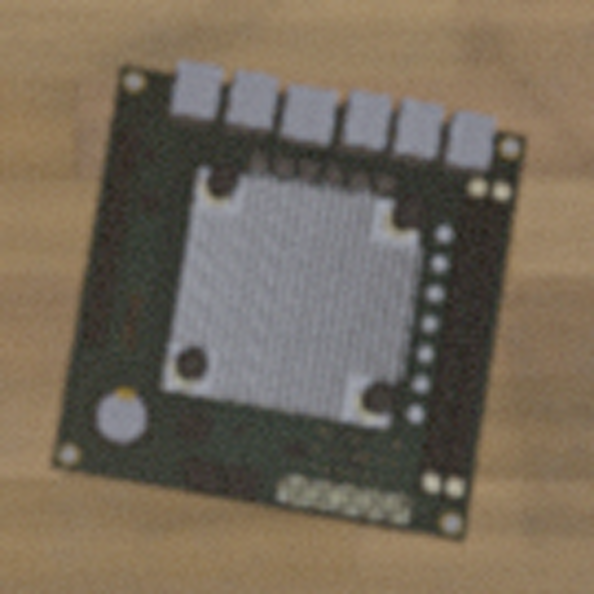

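```bash
python3 - <<'E'
from rig import vision,monitor
from h import *
from scipy.spatial.transform import Rotation as Ro
c=vision.camera_params("top")
P={}
for n,u,v in [("cell",191,362),("opp",407,217),("power",378,398),("popp",220,182)]:
    P[n]=cast(c,330+(u+.5)/4.4-.5,145+(v+.5)/4.4-.5,46); print(n,P[n].round(1))
C=sum(P.values())/4;print(C, np.linalg.norm(P['cell']-P['opp']))
s=monitor.sense();R=Ro.from_euler('xyz',s['tcp_rot']).as_matrix()
print("tool shift to above centre z150", R.T@(np.array([C[0]-70,C[1],200])-s['eef_pos']))
w=vision.camera_params("wrist"); o=-w['R'].T@w['t']; print("cam in tool",R.T@(o-s['eef_pos']), "axis",R.T@w['R'][2])
E
```

```text
cell [483.  -92.9  46. ]
opp [ 541.2 -178.9   46. ]
power [ 469.  -166.1   46. ]
popp [ 555.1 -105.    46. ]
[ 512.08007966 -135.72075537   46.        ] 103.83565220976425
tool shift to above centre z150 [-368.91366908 -385.3645413    31.10485656]
cam in tool [   0.24775077  -66.61853016 -142.65273087] axis [0.00143344 0.26451811 0.96437965]
```

```bash
python3 -m inch '[{"dp":[-349,-452.5,31],"angular":[0,0,-1.283],"fingers":255},{"dp":[-349,-452.5,31],"angular":[0,0,-1.283],"fingers":255},{"dp":[-349,-452.5,31],"angular":[0,0,-1.283],"fingers":255},{"dp":[-349,-452.5,31],"angular":[0,0,-1.283],"fingers":255},{"dp":[-349,-452.5,31],"angular":[0,0,-1.283],"fingers":255},{"dp":[-349,-452.5,31],"angular":[0,0,-1.283],"fingers":255},{"dp":[-349,-452.5,31],"angular":[0,0,-1.283],"fingers":255},{"dp":[-349,-452.5,31],"angular":[0,0,-1.283],"fingers":255},{"dp":[-349,-452.5,31],"angular":[0,0,-1.283],"fingers":255},{"dp":[-349,-452.5,31],"angular":[0,0,-1.283],"fingers":255},{"dp":[-349,-452.5,31],"angular":[0,0,-1.283],"fingers":255},{"dp":[-349,-452.5,31],"angular":[0,0,-1.283],"fingers":255}]' 20
```

```text
clock: 1.1
eef_pos: [470.6, -192.7, 204.0]
tcp_rot: [-3.142, 0.0, 0.003]
contact_force: [1.2, -1.1, 0.9]
opening: 0.001
```

```bash
python3 -m inch '[{"dp":[39,-53,0],"angular":[0,0,0],"fingers":255},{"dp":[39,-53,0],"angular":[0,0,0],"fingers":255},{"dp":[39,-53,0],"angular":[0,0,0],"fingers":255},{"dp":[39,-53,0],"angular":[0,0,0],"fingers":255},{"dp":[39,-53,0],"angular":[0,0,0],"fingers":255}]'
python3 - <<'E'
from rig import monitor, vision
import cv2,pickle
c=vision.camera_params("wrist");s=monitor.sense()
p,d=vision.grab_frame("wrist"); cv2.imwrite("pics/w1.png",p)
pickle.dump((c,s,d),open("w1.pkl","wb")); print(s['eef_pos'],s['tcp_rot'],s['qvel'].round(3),s['contact_force'])
E
```

```text
clock: 1.52
eef_pos: [508.4, -141.8, 203.9]
tcp_rot: [3.142, 0.001, 0.001]
contact_force: [0.1, -0.8, 0.0]
opening: 0.001
[ 508.35123668 -141.84066441  203.85405747] [3.14151561e+00 1.04796216e-03 6.59469763e-04] [-0.024 -0.008  0.004  0.     0.001  0.003] [ 0.11855502 -0.83384534  0.01573385]
```

View pics/w1.png

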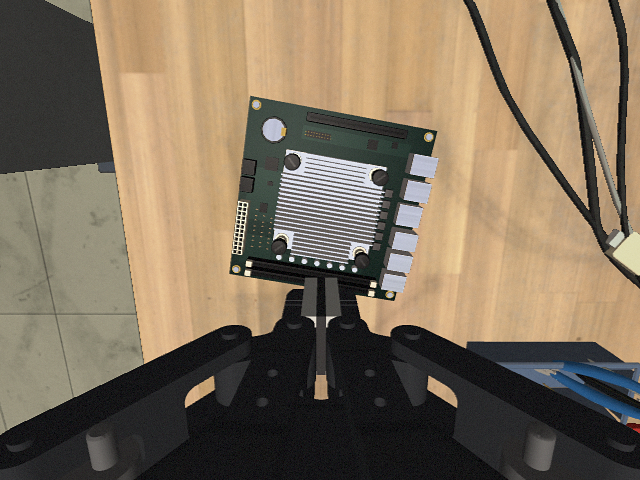

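The wrist view shows the whole board. The pin caps are at about (292,161) cell, (362,258) opposite, (280,245) power and (379,177) last, and the shut fingertips are at about (321,280).

```bash
python3 - <<'E'
from h import *
import pickle
c,s,d=pickle.load(open("w1.pkl","rb")); p=cv2.imread("pics/w1.png")
tiles=[]
for n,u,v in [("cell",292,161),("opp",362,258),("power",280,245),("popp",379,177)]:
    t=cv2.resize(p[v-20:v+20,u-20:u+20],None,fx=7,fy=7,interpolation=cv2.INTER_CUBIC)
    for k in range(0,40,10): cv2.putText(t,str(u-20+k),(k*7,10),0,.35,(0,0,255));cv2.putText(t,str(v-20+k),(0,k*7+10),0,.35,(0,255,255)); cv2.line(t,(k*7,0),(k*7,279),(0,0,255),1);cv2.line(t,(0,k*7),(279,k*7),(0,255,255),1)
    tiles.append(t)
    g=cv2.cvtColor(p,cv2.COLOR_BGR2GRAY); m=np.uint8(g<60)*255; mm=np.zeros_like(m); cv2.circle(mm,(u,v),13,255,-1); m&=mm
    nl,l,st,ce=cv2.connectedComponentsWithStats(m); i=1+st[1:,4].argmax(); uv=ce[i]
    print(n,st[i],uv,cast(c,*uv,46).round(1), "depth", d[v-2:v+3,u-2:u+3].mean(), "z",)
    dd=d[v,u]; X=c['R'].T@(np.array([(u-c['cx'])/c['fx']*dd,(v-c['cy'])/c['fy']*dd,dd])-c['t']); print(X.round(1))
cv2.imwrite("pics/tiles.png",np.vstack([np.hstack(tiles[:2]),np.hstack(tiles[2:])]))
E
```

```text
cell [283 154  18  16  55] [291.72727273 161.23636364] [484.3 -94.9  46. ] depth 295.119 z
[484.6 -94.6  46.9]
opp [350 248  26  24 332] [364.11746988 260.54819277] [ 546.6 -181.2   46. ] depth 317.13318 z
[ 544.7 -178.9   45.7]
power [267 235  24  23 254] [278.18503937 247.98031496] [ 470.8 -169.6   46. ] depth 314.14072 z
[ 472.4 -166.9   45.9]
popp [372 167  21  23 228] [383.46052632 178.1754386 ] [ 560.4 -108.7   46. ] depth 298.83093 z
[ 556.5 -107.7   46.3]
```

View pics/tiles.png

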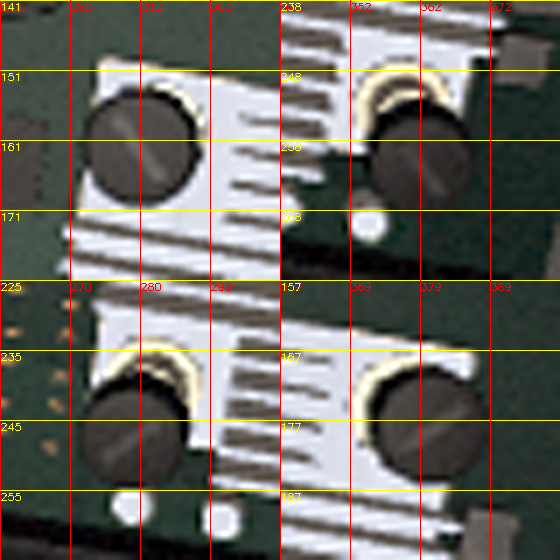

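```bash
python3 - <<'E'
from h import *
import pickle
c,s,d=pickle.load(open("w1.pkl","rb"))
A=np.array([cast(c,u,v,46) for u,v in [(291.8,161.5),(361.4,259.6),(278.8,246.9),(379.9,177.1)]])
print(A.round(1))
B=np.array([[-37.5,37.5],[37.5,-37.5],[-37.5,-37.5],[37.5,37.5]])
m=A[:,:2].mean(0); H=((A[:,0]-m[0])*B[:,0]+(A[:,1]-m[1])*B[:,1]).sum(); K=((A[:,1]-m[1])*B[:,0]-(A[:,0]-m[0])*B[:,1]).sum()
y=np.arctan2(K,H);R=np.array([[np.cos(y),-np.sin(y)],[np.sin(y),np.cos(y)]]); F=m+B@R.T
print("yaw",y,"centre",m,"\nfit",F.round(1),"res",(A[:,:2]-F).round(1))
E
```

```text
[[ 484.3  -95.1   46. ]
 [ 544.2 -180.3   46. ]
 [ 471.4 -168.6   46. ]
 [ 557.3 -107.8   46. ]]
yaw -0.17169009611181188 centre [ 514.29921673 -137.94251138] 
fit [[ 483.8  -94.6]
 [ 544.8 -181.3]
 [ 470.9 -168.5]
 [ 557.7 -107.4]] res [[ 0.6 -0.5]
 [-0.7  1. ]
 [ 0.4 -0.1]
 [-0.3 -0.4]]
```

```bash
python3 -m inch '[{"dp":[-25,-46,100],"angular":[0,0,0],"fingers":255},{"dp":[-25,-46,100],"angular":[0,0,0],"fingers":255},{"dp":[-25,-46,100],"angular":[0,0,0],"fingers":255},{"dp":[-25,-46,130],"angular":[0,0,0],"fingers":255},{"dp":[-25,-46,130],"angular":[0,0,0],"fingers":255},{"dp":[-25,-46,130],"angular":[0,0,0],"fingers":255},{"dp":[-25,-46,130],"angular":[0,0,0],"fingers":255},{"dp":[-25,-46,130],"angular":[0,0,0],"fingers":255}]'
python3 - <<'E'
from rig import monitor, vision
import cv2
s=monitor.sense();p,d=vision.grab_frame("wrist"); cv2.imwrite("pics/w2.png",p)
print(s['eef_pos'],s['contact_force'],s['qvel'].round(3))
E
```

```text
clock: 2.23
eef_pos: [485.4, -96.7, 76.1]
tcp_rot: [3.141, -0.003, -0.001]
contact_force: [0.4, -1.0, -0.2]
opening: -0.003
[485.40328124 -96.73022507  76.05458321] [ 0.40162073 -1.00728844 -0.17180664] [ 0.006 -0.005  0.003 -0.    -0.008  0.001]
```

View pics/w2.png

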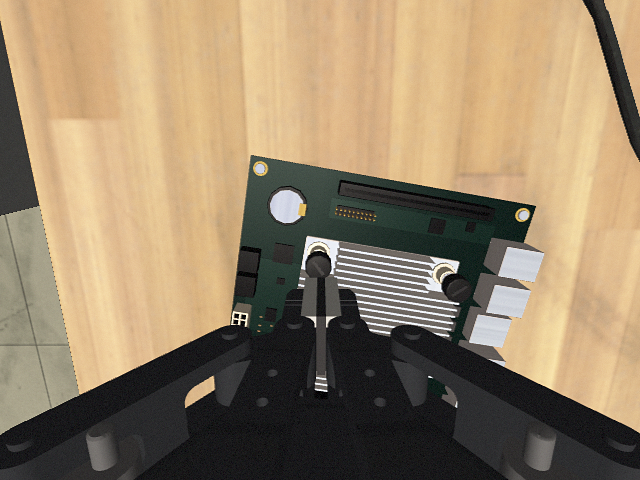

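The cell pin's cap is at about (318,263), just ahead of the fingertips at (321,280). I'll work out its position from this closer view.

```bash
python3 - <<'E'
from rig import monitor, vision
from h import *
c=vision.camera_params("wrist");s=monitor.sense()
p=cv2.imread("pics/w2.png"); cv2.imwrite("pics/z2.png",cv2.resize(p[235:285,290:350],None,fx=10,fy=10,interpolation=cv2.INTER_CUBIC))
print(s['eef_pos'],cast(c,318.5,264,46),cast(c,458,288.5,46),proj(c,s['eef_pos']))
E
```

```text
[485.3697082  -96.58815829  76.01384666] [484.28752047 -92.80237054  46.        ] [ 556.99137041 -106.54094554   46.        ] [320.84538243 296.02010627]
```

View pics/z2.png

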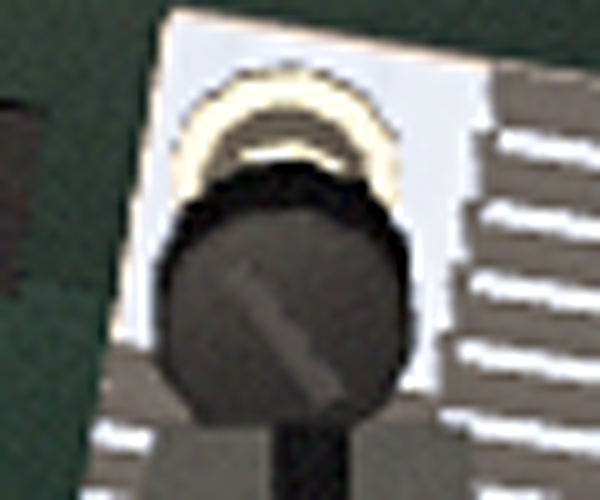

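```bash
python3 -m inch '[{"dp":[-1.3,-2.2,12],"angular":[0,0,0],"fingers":255},{"dp":[-1.3,-2.2,25],"angular":[0,0,0],"fingers":255},{"dp":[-1.3,-2.2,28],"angular":[0,0,0],"fingers":255},{"dp":[-1.3,-2.2,30],"angular":[0,0,0],"fingers":255},{"dp":[-1.3,-2.2,32],"angular":[0,0,0],"fingers":255},{"dp":[-1.3,-2.2,34],"angular":[0,0,0],"fingers":255},{"dp":[-1.3,-2.2,34],"angular":[0,0,0],"fingers":255},{"dp":[-1.3,-2.2,34],"angular":[0,0,0],"fingers":255}]'
```

```text
clock: 2.95
eef_pos: [482.9, -93.7, 40.6]
tcp_rot: [3.141, -0.001, 0.0]
contact_force: [-1.5, -1.3, 2.4]
opening: 0.002
```

```bash
python3 -m inch '[{"dp":[0,0,1],"angular":[0,0,0],"fingers":255},{"dp":[0,0,2],"angular":[0,0,0],"fingers":255},{"dp":[0,0,3],"angular":[0,0,0],"fingers":255},{"dp":[0,0,3.8],"angular":[0,0,0],"fingers":255},{"dp":[0,0,3.8],"angular":[0,0,0],"fingers":255},{"dp":[0,0,3.8],"angular":[0,0,0],"fingers":255}]'
```

```text
clock: 3.45
eef_pos: [483.0, -93.6, 36.6]
tcp_rot: [3.141, -0.001, 0.0]
contact_force: [-1.7, -1.8, 7.0]
opening: 0.001
```

```bash
python3 -m inch '[{"dp":[0,0,-10],"angular":[0,0,0],"fingers":255},{"dp":[0,0,-38],"angular":[0,0,0],"fingers":255},{"dp":[62,87,-39],"angular":[0,0,0],"fingers":255},{"dp":[62,87,-39],"angular":[0,0,0],"fingers":255},{"dp":[62,87,-39],"angular":[0,0,0],"fingers":255},{"dp":[62,87,-39],"angular":[0,0,0],"fingers":255},{"dp":[62,87,-39],"angular":[0,0,0],"fingers":255},{"dp":[62,87,-39],"angular":[0,0,0],"fingers":255}]'
cat > look.py <<'E'
import sys
from rig import monitor, vision
from h import *
n,X,Y=sys.argv[1],float(sys.argv[2]),float(sys.argv[3])
c=vision.camera_params("wrist");s=monitor.sense();p,d=vision.grab_frame("wrist"); cv2.imwrite(f"pics/{n}.png",p)
q=proj(c,[X,Y,46]);u,v=int(q[0])-30,int(q[1])-25
print(s['eef_pos'],s['contact_force'],s['qvel'].round(3),"expected",q,"origin",u,v)
t=cv2.resize(p[v:v+50,u:u+60],None,fx=10,fy=10,interpolation=cv2.INTER_CUBIC)
cv2.circle(t,tuple(int(k) for k in (q-[u,v]+.5)*10),4,(0,0,255),-1)
for a in (-1,1):
  e=cast(c,*q,46); 
  for D in ([7*a,0,0],[0,7*a,0]):
    cv2.circle(t,tuple(int(k) for k in (proj(c,e+D)-[u,v]+.5)*10),3,(0,255,0),-1)
cv2.imwrite(f"pics/{n}z.png",t)
E
python3 look.py w3 544.7 -181
```

```text
clock: 4.12
eef_pos: [543.7, -179.9, 75.2]
tcp_rot: [-3.141, 0.001, -0.0]
contact_force: [0.7, 0.2, 0.4]
opening: -0.002
[ 543.71880291 -179.90405137   75.23239294] [0.70654768 0.24305739 0.38744546] [ 0.011 -0.006  0.017 -0.002 -0.003 -0.001] expected [322.81896776 273.56283119] origin 292 248
```

View pics/w3z.png

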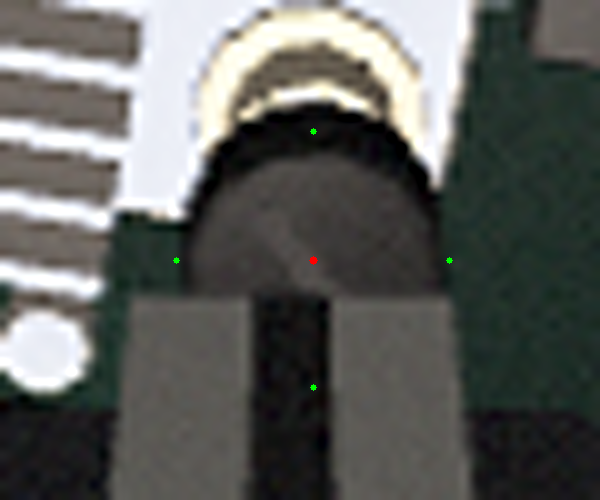

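View pics/w3.png

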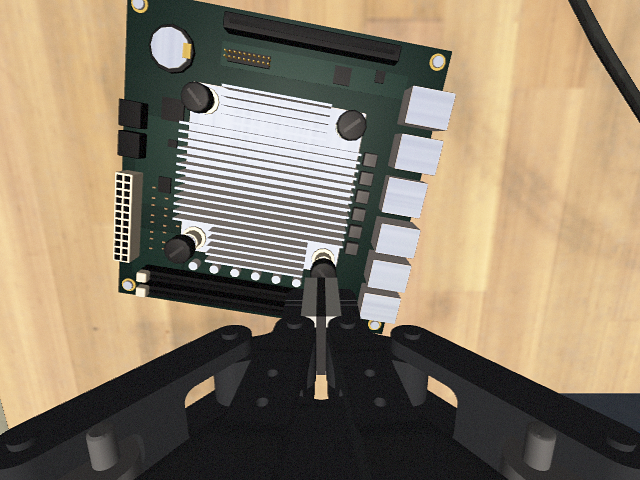

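```bash
python3 -m inch '[{"dp":[1,1.6,14],"angular":[0,0,0],"fingers":255},{"dp":[1,1.6,26],"angular":[0,0,0],"fingers":255},{"dp":[1,1.6,28],"angular":[0,0,0],"fingers":255},{"dp":[1,1.6,30],"angular":[0,0,0],"fingers":255},{"dp":[1,1.6,32],"angular":[0,0,0],"fingers":255},{"dp":[1,1.6,34],"angular":[0,0,0],"fingers":255},{"dp":[1,1.6,36],"angular":[0,0,0],"fingers":255},{"dp":[1,1.6,37],"angular":[0,0,0],"fingers":255},{"dp":[1,1.6,38],"angular":[0,0,0],"fingers":255},{"dp":[1,1.6,38.6],"angular":[0,0,0],"fingers":255},{"dp":[1,1.6,38.6],"angular":[0,0,0],"fingers":255},{"dp":[1,1.6,38.6],"angular":[0,0,0],"fingers":255}]'
```

```text
clock: 5.17
eef_pos: [545.8, -182.1, 37.0]
tcp_rot: [-3.142, -0.0, -0.0]
contact_force: [-1.4, 2.2, 3.8]
opening: 0.002
```

```bash
python3 -m inch '[{"dp":[0,0,0.6],"angular":[0,0,0],"fingers":255},{"dp":[0,0,1],"angular":[0,0,0],"fingers":255},{"dp":[0,0,1],"angular":[0,0,0],"fingers":255},{"dp":[0,0,1],"angular":[0,0,0],"fingers":255}]'
```

```text
clock: 5.5
eef_pos: [545.8, -182.1, 36.3]
tcp_rot: [3.142, -0.0, -0.0]
contact_force: [-1.6, 2.1, 8.2]
opening: 0.002
```

```bash
python3 -m inch '[{"dp":[0,0,-10],"angular":[0,0,0],"fingers":255},{"dp":[0,0,-39],"angular":[0,0,0],"fingers":255},{"dp":[-75,-13.5,-40],"angular":[0,0,0],"fingers":255},{"dp":[-75,-13.5,-40],"angular":[0,0,0],"fingers":255},{"dp":[-75,-13.5,-40],"angular":[0,0,0],"fingers":255},{"dp":[-75,-13.5,-40],"angular":[0,0,0],"fingers":255},{"dp":[-75,-13.5,-40],"angular":[0,0,0],"fingers":255},{"dp":[-75,-13.5,-40],"angular":[0,0,0],"fingers":255}]'
python3 look.py w4 471 -168.8
```

```text
clock: 6.17
eef_pos: [472.2, -169.2, 76.3]
tcp_rot: [3.141, -0.002, 0.0]
contact_force: [0.3, -0.2, 1.2]
opening: -0.002
[ 472.1842458  -169.15598631   76.28412089] [ 0.27185195 -0.17071725  1.19594736] [ 0.001  0.009 -0.003  0.002  0.003 -0.   ] expected [318.47372181 270.10089151] origin 288 245
```

View pics/w4z.png

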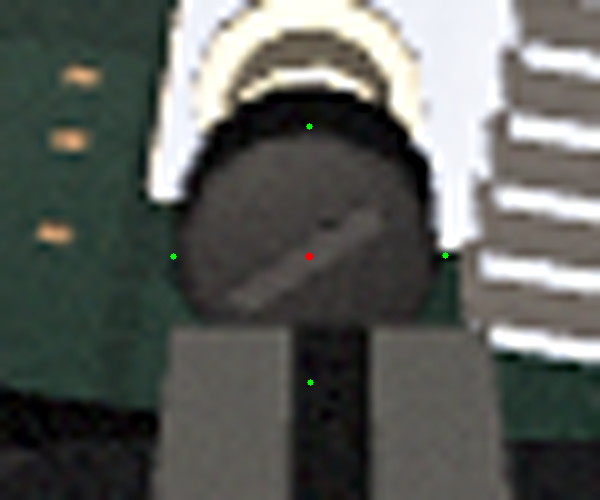

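View pics/w4.png

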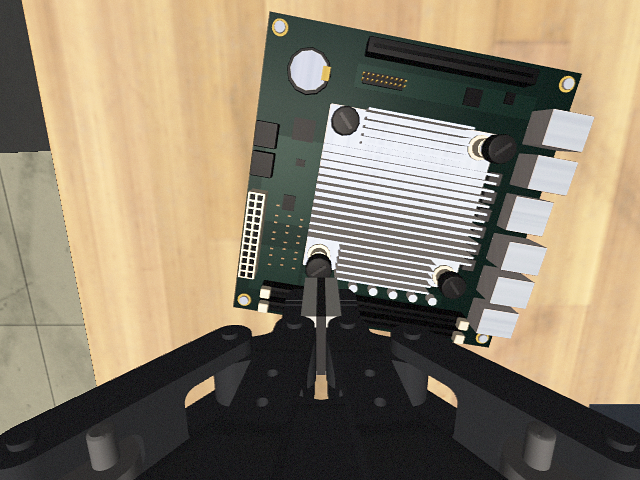

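The expected centre sits on the power pin's cap at about (318,270). It is still up, and the cell pin at (345,121) looks down. Pressing.

```bash
python3 -m inch '[{"dp":[-1,-0.4,14],"angular":[0,0,0],"fingers":255},{"dp":[-1,-0.4,26],"angular":[0,0,0],"fingers":255},{"dp":[-1,-0.4,29],"angular":[0,0,0],"fingers":255},{"dp":[-1,-0.4,31],"angular":[0,0,0],"fingers":255},{"dp":[-1,-0.4,33],"angular":[0,0,0],"fingers":255},{"dp":[-1,-0.4,35],"angular":[0,0,0],"fingers":255},{"dp":[-1,-0.4,37],"angular":[0,0,0],"fingers":255},{"dp":[-1,-0.4,38],"angular":[0,0,0],"fingers":255},{"dp":[-1,-0.4,39],"angular":[0,0,0],"fingers":255},{"dp":[-1,-0.4,39.6],"angular":[0,0,0],"fingers":255},{"dp":[-1,-0.4,39.6],"angular":[0,0,0],"fingers":255},{"dp":[-1,-0.4,39.6],"angular":[0,0,0],"fingers":255}]'
```

```text
clock: 7.22
eef_pos: [469.8, -168.2, 36.6]
tcp_rot: [3.142, -0.0, -0.0]
contact_force: [-2.8, 2.1, 7.0]
opening: 0.001
```

```bash
python3 -m inch '[{"dp":[0,0,-10],"angular":[0,0,0],"fingers":255},{"dp":[0,0,-39],"angular":[0,0,0],"fingers":255},{"dp":[88,-60.5,-40],"angular":[0,0,0],"fingers":255},{"dp":[88,-60.5,-40],"angular":[0,0,0],"fingers":255},{"dp":[88,-60.5,-40],"angular":[0,0,0],"fingers":255},{"dp":[88,-60.5,-40],"angular":[0,0,0],"fingers":255},{"dp":[88,-60.5,-40],"angular":[0,0,0],"fingers":255},{"dp":[88,-60.5,-40],"angular":[0,0,0],"fingers":255},{"dp":[88,-60.5,-40],"angular":[0,0,0],"fingers":255}]'
python3 look.py w5 557.9 -107.5
```

```text
clock: 7.97
eef_pos: [556.5, -108.2, 76.1]
tcp_rot: [-3.142, 0.001, -0.001]
contact_force: [-0.2, 0.2, -0.3]
opening: -0.001
[ 556.52551979 -108.2200814    76.1491165 ] [-0.16300693  0.19557627 -0.28107272] [-0.004 -0.002  0.001  0.002  0.     0.002] expected [323.60460664 269.58417533] origin 293 244
```

View pics/w5z.png

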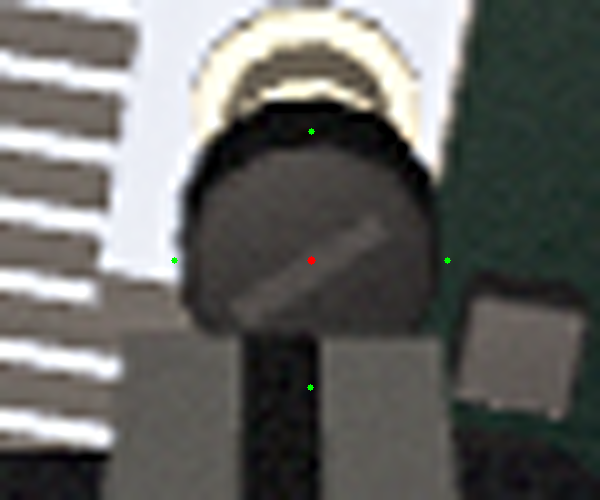

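The last cap is centred at about (324,270), within 0.5 mm of where I expected it. Pressing.

```bash
python3 -m inch '[{"dp":[1.2,-0.2,14],"angular":[0,0,0],"fingers":255},{"dp":[1.2,-0.2,26],"angular":[0,0,0],"fingers":255},{"dp":[1.2,-0.2,29],"angular":[0,0,0],"fingers":255},{"dp":[1.2,-0.2,31],"angular":[0,0,0],"fingers":255},{"dp":[1.2,-0.2,33],"angular":[0,0,0],"fingers":255},{"dp":[1.2,-0.2,35],"angular":[0,0,0],"fingers":255},{"dp":[1.2,-0.2,37],"angular":[0,0,0],"fingers":255},{"dp":[1.2,-0.2,38],"angular":[0,0,0],"fingers":255},{"dp":[1.2,-0.2,39],"angular":[0,0,0],"fingers":255},{"dp":[1.2,-0.2,39.8],"angular":[0,0,0],"fingers":255},{"dp":[1.2,-0.2,39.8],"angular":[0,0,0],"fingers":255},{"dp":[1.2,-0.2,39.8],"angular":[0,0,0],"fingers":255}]'
```

```text
clock: 9.02
eef_pos: [559.0, -107.6, 36.7]
tcp_rot: [3.141, -0.0, 0.0]
contact_force: [-2.7, -0.5, 6.0]
opening: 0.0
```

```bash
python3 -m inch '[{"dp":[0,0,-10],"angular":[0,0,0],"fingers":255},{"dp":[0,0,-40],"angular":[0,0,0],"fingers":255},{"dp":[-45,30,-165],"angular":[0,0,0],"fingers":255},{"dp":[-45,30,-165],"angular":[0,0,0],"fingers":255},{"dp":[-45,30,-165],"angular":[0,0,0],"fingers":255},{"dp":[-45,30,-165],"angular":[0,0,0],"fingers":255},{"dp":[-45,30,-165],"angular":[0,0,0],"fingers":255},{"dp":[-45,30,-165],"angular":[0,0,0],"fingers":255},{"dp":[-45,30,-165],"angular":[0,0,0],"fingers":255}]'
python3 - <<'E'
from rig import monitor, vision
from h import *
c=vision.camera_params("wrist");s=monitor.sense();p,d=vision.grab_frame("wrist"); cv2.imwrite("pics/w6.png",p)
print(s['eef_pos'],s['contact_force'])
for n,x,y in [("cell",484.1,-94.4),("opp",545,-181.8),("power",471,-168.8),("popp",557.9,-107.8)]:
    q=proj(c,[x,y,38]);u,v=q.round().astype(int); D=d[v-3:v+4,u-3:u+4]; D=np.median(D)
    X=c['R'].T@(np.array([(u-c['cx'])/c['fx']*D,(v-c['cy'])/c['fy']*D,D])-c['t']); print(n,q.round(),X.round(1))
E
```

```text
clock: 9.77
eef_pos: [513.6, -137.1, 200.4]
tcp_rot: [-3.141, 0.001, 0.0]
contact_force: [0.1, 0.5, -0.8]
opening: 0.001
[ 513.58300812 -137.13006028  200.41004222] [ 0.14866793  0.46133525 -0.75717049]
cell [286. 166.] [484.3 -94.2  38.2]
opp [356. 265.] [ 545.2 -182.2   38.1]
power [273. 251.] [ 470.8 -168.8   38.4]
popp [373. 182.] [ 557.7 -107.6   38.1]
```

View pics/w6.png

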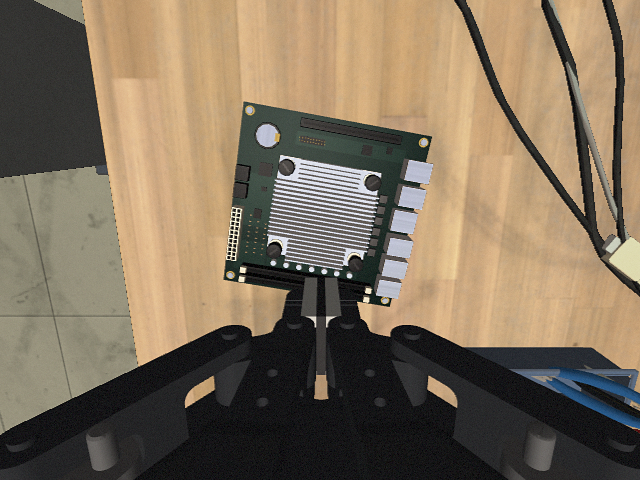

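All four caps, at (286,166), (356,265), (273,251) and (373,182), now measure about 38 mm high, which is home. The board hasn't moved and the tool is clear at 200 mm, so I'm handing in.

```bash
python3 -c "
from rig import sign_off
print(sign_off())"
```

```text
the job is handed in; nothing more can be done
None
```

I pressed all four pins home in the required order with closed fingertips: coin cell, its diagonal opposite, power connector, then the last one. The job is handed in, and sign-off gives no verdict.

- **Forces:** the vertical force read at the end of each press was 6–8 N, with the tip at 36.3–36.7 mm. I have no readings from within a move.
- **Pins:** the final wrist depth image put all four cap tops at 38.1–38.4 mm, against 38 mm for fully home.
- **Board:** the caps were still within about 0.5 mm of their measured positions, so I saw no sign that the board had moved.
- **Clearance:** the arm ended about 200 mm above the worktop, touching nothing, after about 10 s. It never went near the syringe, jar or dish, but I did not take another picture of them.
- **Disagreement:** the top and wrist cameras differed by about 2–3 mm on where the cooler's centre was. I used the wrist view and corrected the aim above each pin before pressing.

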